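# Step the tag carriage to the mark and stamp

## Robot

A 6-joint arm with a two-finger parallel gripper is mounted at the origin on the work surface. World frame = base frame: x ahead of the robot, y to its left, z up, the work surface at z = 0. Lengths are in m, angles in rad, forces in N, time in s.
With the tool pointing down it reaches from about 0.3 to 0.775 m from the base axis. Payload 14.6 kg.
Tool frame: the origin (TCP) lies on the centre line of the jaws, within the pads' length; the fingertips stand 19 mm ahead of it and the grasp point (between the pads) is the TCP; y points along the fingers, x is the direction in which the jaws open and shut, and the axes are right-handed (so a half turn about y gives the same grasp; the last joint's range is limited). The gripper opens to 94 mm and grips with 3 to 60 N. Pads are 16 mm wide; open, the fingers measure 119 mm over their backs; the gripper's body (75 mm by 177 mm) begins 78 mm behind the grasp point.
Start: joints at [-1.325, 0.3, 1.521, -0, 1.321, -0.067], TCP at [0.169, -0.523, 0.188] pointing down, gripper open.
Joint ranges: [-3.03, 3.03], [-0.79, 2.21], [0.23, 2.52], [-1.04, 4.18], [0, 3.07], [-2.55, 2.55]. Speed limits (rad/s): [2.22, 2.22, 2.57, 3.14, 3.14, 3.14].

## Interface

Orientations are given as [roll, pitch, yaw] about the fixed x, y, z axes, in that order (R = Rz(yaw) Ry(pitch) Rx(roll)).
In Python, from station import get_obs, cams, workorder gives the robot as it stands.
- The arm moves only by the shell command python3 -m handwheel 'ROWS' [FORCE]. ROWS is JSON, a list of rows, each an object of numbers: "fingers": the opening, from -1 (shut) to 1 (fully open); "x", "y", "z": the shift along the tool's x, y, z in m; "spin": the turn about the tool's y in degrees. In form: [{"fingers": .., "x": .., "y": .., "z": .., "spin": ..}, ...]. A call has exactly 10 rows; each row is the pose to reach, as a shift and turn from the pose commanded when the call began, along the tool's axes at that moment; what a row does not reach only later rows make up. A row lasts 1/10 s, in which the tool goes at most 50 mm and 8.59 degrees, less where a joint would pass 70% of its speed; a pose out of reach is approached as far as the arm can. A call with a gripper value outside its range is refused whole. The fingers move at their own pace and stop on an object; FORCE is the grip in N (left out, the last holds). Time passes only in rows, so rows that repeat a pose let the fingers close, or fill a call up. It gives the time, the measured TCP pose, the force and the opening at its end, in the units of the state.
- get_obs(): the state, without advancing time (a new reading comes with each control period).
- cams.camera(name): name is "scene" or "top" or "wrist"; returns (picture, depth): 400x640x3 uint8, red, green, blue; 400x640 float32, m along the optical axis (not along the pixel's ray), 0 where there is no reading.
- cams.get_calibration(name): a dict with "fx", "fy", "cx", "cy" (pixels), "view" (4x4, takes a point from world to camera coordinates). Camera axes: x right, y down, z forward; pixel columns grow to the right and rows downward; lengths in m; the calibration is good to about 2 mm. A picture is of the moment at which its call begins: read the wrist's pose just before it. get_calibration takes no time and is no camera call; for the wrist camera it gives the pose at the moment of the call.
- workorder.hand_in(): hands the job in, once; it reports no verdict.
The state is a dict: "time_s": time; "qpos": joint angles; "joint_vel": joint speeds; "tau": joint torques, N m; "ee_pos": TCP position; "eef_rot": TCP orientation; "force": force on the tool from outside, world axes, zero at the start; "moment": the same for the moment, N m; "grip_width": finger opening in m.
Only numpy, scipy, OpenCV 4.12 (cv2) and the standard library are available. Lean on these libraries where they do the work, as an engineer would, in place of code of your own. Each camera call takes 0.05 s, during which the arm holds its last target. There are 200 camera calls.

## Task

A metal key tag is clamped in the carriage of the small hand stamping press. Click the thumb lever at the right-hand end of the press, one full stroke at a time (down until you feel it come up against its stop, then all the way up again), until the carriage pointer stands at the long mark on the scale and not a notch further, as the carriage cannot be stepped back; only then push the handle fully down to stamp the tag and let it come up again. Be gentle with the light lever, do not force it or the handle against its stop, do not touch the carriage, and leave the other things on the counter alone.

Things in the scene. Friction and masses are not known exactly. Their poses are not given: they have to be found in the camera images.
- press: Grey cast hand stamping press, 200 x 370 mm (x, y), bolted down. Origin: centre of its underside, on the counter. +x to its back, -x to its front (robot's side), +y to its left seen from the robot, so its right-hand end is -y. In the middle (|y| under 35 mm) the column and head, 218 mm high, from x = -35 mm back; end blocks 78 mm high at y = +-165 mm.
- carriage: Plate 100 x 150 mm (x, y), top 74 mm above the counter, its clamp screws up to 90 mm; holds the steel tag, 30 x 100 mm. Origin: centre of its underside. Runs along the press's y. Each full lever stroke lets it go one notch, 12 mm to +y: 6 mm just before the lever meets its stop, 6 mm on the way up. No way back. Starts 2 to 5 notches short of the long mark. Do not touch it (3 N at most).
- pointer_tip (a point): Tip of the small steel pointer at the front left of the carriage, over the rear edge of the scale plate, 76 mm above the counter; moves with the carriage along the press's y.
- long_mark (a point): The one long mark, across all 30 mm of the aluminium scale plate in front of the carriage, at the edge where the pointer tip stands when it is on the mark; axes as the press. The short ticks (11 mm) are one per notch, 12 mm apart; the long mark is the sixth of eight counted from the right (-y).
- thumb_lever: Thumb lever at the press's right-hand end, outside the end block: black pad 26 x 36 x 7 mm on a steel arm. Origin: on its hinge shaft (along the press's y), 45 mm above the counter, 60 mm behind the pad's middle; axes at rest as the press. Sprung upwards. It is light: more than 18 N on it damages it.
- thumb_pad (a point): Middle of the pad's top; at rest 60 mm above the counter, at x -60, y -205 mm of the press. Push straight down here: first 2 to 16 mm of light free play (1 to 2 N; it differs each time and is not given), then 11 mm against 3 to 5 N, then a hard stop. The carriage is let go only in the last 2 mm before the stop; to complete the step the pad must rise to within 3 mm of rest.
- handle_bar (a point): Middle of the handle's cross bar, on its axis: a rubber bar 22 mm thick, 100 mm long along the press's y, on a 200 mm arm in the middle of the press. At rest 232 mm above the counter at x -132 mm of the press. Pushed from above it goes down 64 mm (x changes under 3 mm) against 4 to 8 N of spring to a hard stop, fully down. Springs back up. Over 35 N damages it.
- letter_punch: Loose square steel letter punch 10 x 10 x 70 mm lying in front of the press; origin under its middle; not to be disturbed.
- spare_tag: Loose blank aluminium key tag 30 x 100 x 4 mm lying in front of the press; origin under its centre; not to be disturbed.
- ring_tin: Open round tin of split rings, 64 mm across, 35 mm high, standing beside the press behind the thumb lever; origin under its centre; not to be disturbed.
- brass_mallet: Brass-headed hammer 220 mm long lying on the right of the counter; not to be disturbed.
- white_tray: Flat white tray 100 x 160 x 18 mm on the left of the counter; origin under its centre; not to be disturbed.
- scissors: Scissors with blue handles, 155 mm long, lying on the counter near the robot; not to be disturbed.
- key_fob: Blue key fob 100 x 28 x 6 mm with a steel ring at one end, lying on the counter near the robot; not to be disturbed.

How it is judged:
By the outcome, as a careful person would: the job done as asked, in the order asked, and still so for the second after the job is handed in, with the robot touching nothing.
It also fails if it takes over 72 s, if anything falls off the work surface, if the arm or the gripper's body presses on something with over 40 N, if the wrist force passes 120 N, or if a joint passes its speed limit or range.

## Working session

There is one attempt and no reset: what is moved stays moved. The work goes in short steps, Python scripts to look and compute and a shell command to move; the robot and the scene stay as the last step left them, time stands still between calls to the robot, and variables do not carry over. Pictures are saved under pics/ and viewed, about 8 in all and at most 12, crops included, and the job is handed in when it is done.

```bash
mkdir -p pics; ls; python3 - <<'E'
from station import get_obs,cams
import cv2,numpy as np
o=get_obs();print(o)
for n in("scene","top"):
    p,d=cams.camera(n);cv2.imwrite(f"pics/{n}0.png",p[:,:,::-1]);np.save(f"pics/{n}0.npy",d)
    print(n,cams.get_calibration(n))
E
```

```text
pics
{'time_s': 0.0, 'qpos': array([-1.32458021e+00,  3.00470885e-01,  1.52156043e+00, -2.14198308e-05,
        1.32069471e+00, -6.65927032e-02]), 'joint_vel': array([-0.00074166, -0.00181654, -0.00085581, -0.00188028,  0.00216612,
        0.00062394]), 'tau': array([ 7.69855487e-04, -5.31806982e+01, -3.52738130e+01,  7.08738528e-02,
        2.43731408e-02, -6.63913033e-05]), 'ee_pos': array([ 0.16918132, -0.52304583,  0.18719519]), 'eef_rot': array([-1.57074161e+00,  1.13223954e-03, -1.25798217e+00]), 'force': array([-0.11719473, -0.85269287,  0.05712367]), 'moment': array([ 0.04742647, -0.00985052, -0.04243346]), 'grip_width': 0.09381030022819545}
scene {'fx': 375.8075846741293, 'fy': 375.8075846741293, 'cx': 312.4518788132256, 'cy': 204.87046295272205, 'view': array([[ 0.53881457,  0.84240982,  0.00495464, -0.30946397],
       [ 0.52469428, -0.33098728, -0.78431074, -0.15135116],
       [-0.65907115,  0.42519772, -0.62034838,  1.53724081],
       [ 0.        ,  0.        ,  0.        ,  1.        ]])}
top {'fx': 461.00580634611276, 'fy': 461.00580634611276, 'cx': 319.6714579750152, 'cy': 196.86262458042899, 'view': array([[ 0.02266307, -0.99955693,  0.01929596, -0.01394742],
       [-0.98933579, -0.02520067, -0.143456  ,  0.53893087],
       [ 0.14387871, -0.01583903, -0.98946856,  1.3891594 ],
       [ 0.        ,  0.        ,  0.        ,  1.        ]])}
```

View pics/top0.png

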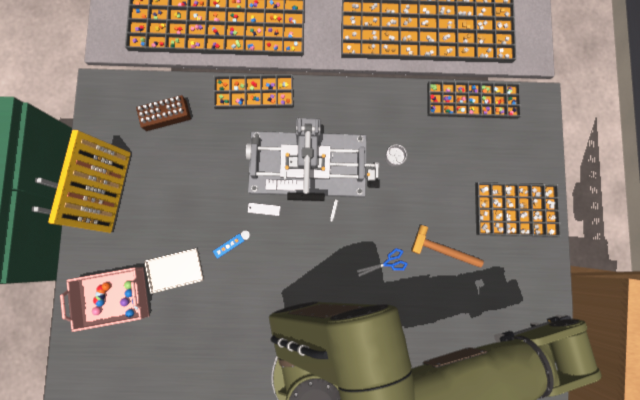

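View pics/scene0.png

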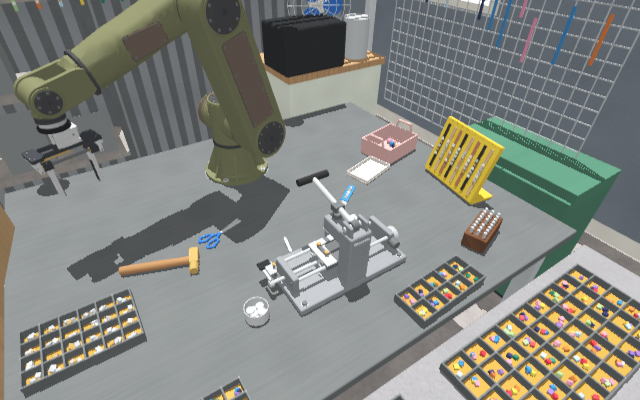

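```bash
python3 - <<'E'
import cv2
p=cv2.imread("pics/top0.png")[110:230,235:415]
cv2.imwrite("pics/c1.png",cv2.resize(p,None,fx=4.4,fy=4.4,interpolation=cv2.INTER_CUBIC))
E
```

```text
(no output)
```

View pics/c1.png

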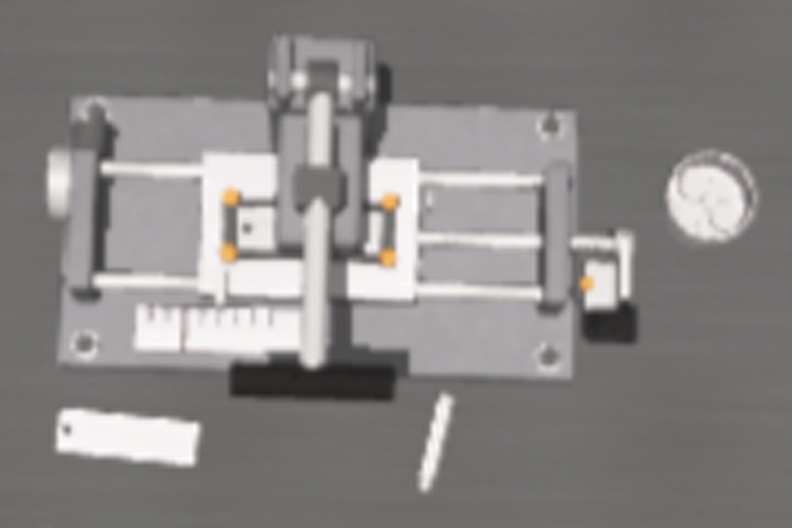

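```bash
cat > h.py <<'E'
import numpy as np
def dep(c,u,v,z):  # ray to world plane z
    V=c['view'];R=V[:3,:3];o=-R.T@V[:3,3]
    d=R.T@np.array([(u-c['cx'])/c['fx'],(v-c['cy'])/c['fy'],1])
    return o+d*(z-o[2])/d[2]
def proj(c,P):
    q=c['view'][:3,:3]@P+c['view'][:3,3];return q[0]/q[2]*c['fx']+c['cx'],q[1]/q[2]*c['fy']+c['cy']
E
python3 - <<'E'
from h import *
from station import cams
c=cams.get_calibration("top");d=np.load("pics/top0.npy")
V=c['view'];R=V[:3,:3];o=-R.T@V[:3,3]
def dz(u,v):
    D=d[int(round(v)),int(round(u))];return o+R.T@np.array([(u-c['cx'])/c['fx']*D,(v-c['cy'])/c['fy']*D,D])
f=lambda x,y:(235+x/4.4,110+y/4.4)
for n,x,y in[("plate",130,130),("plate2",500,330),("pad?",610,322),("white",600,285),("bar",312,382),("scale",160,340),("scaleL",150,312),("carr",210,240),("counter",650,400),("blockR",557,230)]:print(n,dz(*f(x,y)).round(4))
for z in(0.012,):
    Q=np.array([dep(c,*f(*q),z) for q in[(70,97),(578,112),(572,378),(58,362)]]);print(Q.round(4),Q.mean(0))
    print(np.linalg.norm(Q-np.roll(Q,-1,0),axis=1)) 
    ey=(Q[0]+Q[3]-Q[1]-Q[2]);yaw=np.arctan2(-ey[0],ey[1]);print("yaw",np.degrees(yaw))
    cc=Q.mean(0)
    for n,p in dict(pad=(-.06,-.205,.06),bar=(-.132,0,.232)).items():
        ca,sa=np.cos(yaw),np.sin(yaw);P=np.array([cc[0]+ca*p[0]-sa*p[1],cc[1]+sa*p[0]+ca*p[1],p[2]])
        u,v=proj(c,P);print(n,P.round(4),((u-235)*4.4,(v-110)*4.4))
E
```

```text
plate [0.721  0.1783 0.0241]
plate2 [ 0.5808 -0.0912  0.027 ]
pad? [ 0.5824 -0.1652  0.0621]
white [ 0.6092 -0.1585  0.0582]
bar [0.5088 0.0388 0.2418]
scale [0.5592 0.1461 0.0766]
scaleL [0.579  0.1539 0.0738]
carr [0.6299 0.1142 0.0774]
counter [ 0.5371 -0.2031 -0.0014]
blockR [ 0.644  -0.1261  0.0749]
[[ 0.7478  0.2243  0.012 ]
 [ 0.747  -0.1475  0.012 ]
 [ 0.5497 -0.1447  0.012 ]
 [ 0.5519  0.2242  0.012 ]] [0.64910858 0.03907513 0.012     ]
[0.37175296 0.19726181 0.36898721 0.19589375]
yaw -0.23217230170334469
pad [ 0.5883 -0.1657  0.06  ] (np.float64(610.3863636406596), np.float64(314.1936000221119))
bar [0.5171 0.0396 0.232 ] (np.float64(311.13814311832783), np.float64(370.77499820900033))
```

```bash
python3 -m handwheel '[{"fingers":-1,"x":-0.21,"y":0,"z":0.504,"spin":18},{"fingers":-1,"x":-0.21,"y":0,"z":0.504,"spin":18},{"fingers":-1,"x":-0.21,"y":0,"z":0.504,"spin":18},{"fingers":-1,"x":-0.21,"y":0,"z":0.504,"spin":18},{"fingers":-1,"x":-0.21,"y":0,"z":0.504,"spin":18},{"fingers":-1,"x":-0.21,"y":0,"z":0.504,"spin":18},{"fingers":-1,"x":-0.21,"y":0,"z":0.504,"spin":18},{"fingers":-1,"x":-0.21,"y":0,"z":0.504,"spin":18},{"fingers":-1,"x":-0.21,"y":0,"z":0.504,"spin":18},{"fingers":-1,"x":-0.21,"y":0,"z":0.504,"spin":18}]' 20
python3 - <<'E'
from station import get_obs,cams
import cv2,numpy as np
o=get_obs();print(o['time_s'],o['ee_pos'],o['eef_rot'],o['force'])
c=cams.get_calibration("wrist");V=c['view'];print(c['fx'],-V[:3,:3].T@V[:3,3],V[2,:3]);np.save("pics/w1V.npy",V)
p,d=cams.camera("wrist");cv2.imwrite("pics/w1.png",p[:,:,::-1])
E
```

```text
time_s: 1.1
ee_pos: [0.545, -0.2013, 0.1876]
eef_rot: [-1.571, 0.0, -1.572]
force: [-0.4, -0.9, -0.5]
grip_width: 0.0172
1.1 [ 0.54501177 -0.20125839  0.18756636] [-1.57108583e+00  1.06261327e-04 -1.57211754e+00] [-0.36810277 -0.88889031 -0.49268899]
341.99614802517084 [ 0.61058159 -0.20061124  0.38438575] [-0.22933993  0.00100092 -0.97334588]
```

View pics/w1.png

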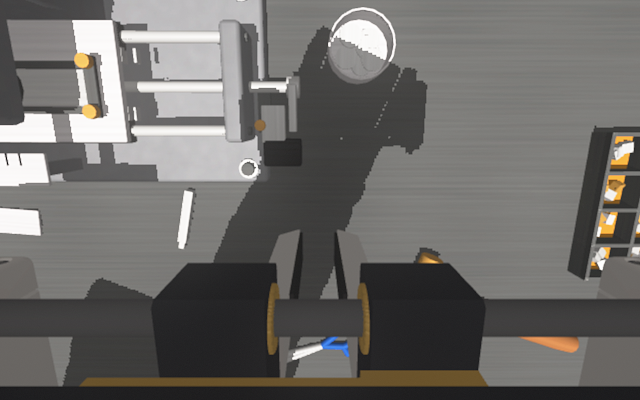

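```bash
python3 - <<'E'
from h import *
from station import get_obs,cams
import cv2
c=cams.get_calibration("wrist");c['view']=np.load("pics/w1V.npy")
for q in[(264,139),(302,138),(302,166),(264,167)]:print(dep(c,*q,.06).round(4))
print(get_obs()['ee_pos'])
t,d=cams.camera("top");t=t[:,:,::-1];cv2.imwrite("pics/t1.png",t)
cv2.imwrite("pics/c2.png",cv2.resize(t[165:200,258:308],None,fx=16,fy=16,interpolation=cv2.INTER_CUBIC))
E
```

```text
[ 0.5965 -0.15    0.06  ]
[ 0.5974 -0.1855  0.06  ]
[ 0.5712 -0.1852  0.06  ]
[ 0.5703 -0.149   0.06  ]
[ 0.54887676 -0.19671773  0.1871663 ]
```

View pics/c2.png

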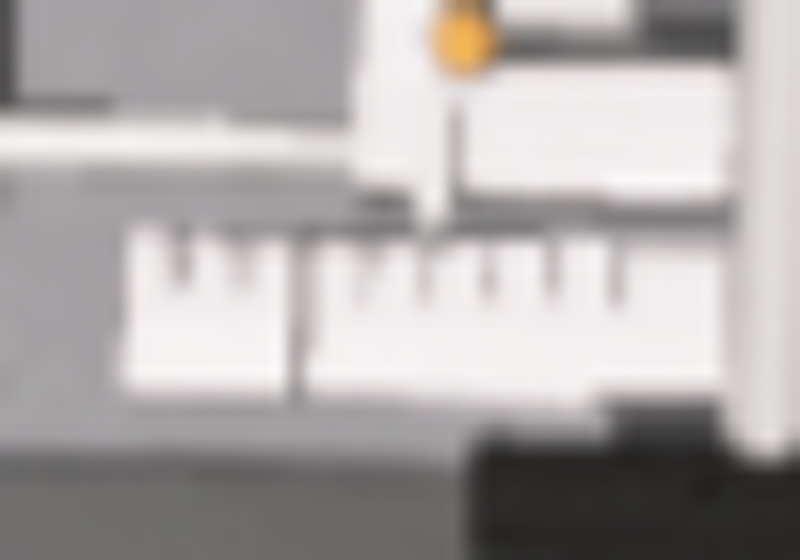

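```bash
python3 -m handwheel '[{"fingers":-1,"x":-0.029,"y":0,"z":0.035,"spin":0},{"fingers":-1,"x":-0.029,"y":0.03,"z":0.035,"spin":0},{"fingers":-1,"x":-0.029,"y":0.06,"z":0.035,"spin":0},{"fingers":-1,"x":-0.029,"y":0.08,"z":0.035,"spin":0},{"fingers":-1,"x":-0.029,"y":0.09,"z":0.035,"spin":0},{"fingers":-1,"x":-0.029,"y":0.097,"z":0.035,"spin":0},{"fingers":-1,"x":-0.029,"y":0.1,"z":0.035,"spin":0},{"fingers":-1,"x":-0.029,"y":0.1,"z":0.035,"spin":0},{"fingers":-1,"x":-0.029,"y":0.1,"z":0.035,"spin":0},{"fingers":-1,"x":-0.029,"y":0.1,"z":0.035,"spin":0}]' 20
python3 - <<'E'
from station import get_obs,cams
import cv2
p,d=cams.camera("wrist");cv2.imwrite("pics/w2.png",p[:,:,::-1])
o=get_obs();print(o['ee_pos'],o['force'])
E
```

```text
time_s: 2.2
ee_pos: [0.5791, -0.1742, 0.0885]
eef_rot: [-1.57, -0.0, -1.572]
force: [0.1, 0.1, 0.3]
grip_width: 0.0004
[ 0.57906181 -0.17414257  0.08835506] [0.26147046 0.04636077 0.67226146]
```

View pics/w2.png

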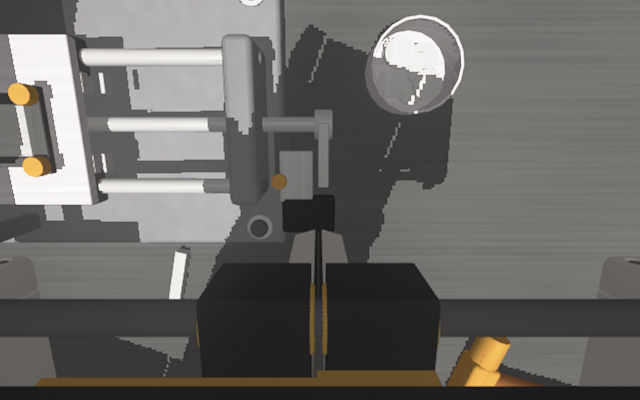

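```bash
python3 -m handwheel '[{"fingers":-1,"x":-0.003,"y":0,"z":0.003,"spin":0},{"fingers":-1,"x":-0.006,"y":0,"z":0.006,"spin":0},{"fingers":-1,"x":-0.006,"y":0.003,"z":0.006,"spin":0},{"fingers":-1,"x":-0.006,"y":0.006,"z":0.006,"spin":0},{"fingers":-1,"x":-0.006,"y":0.008,"z":0.006,"spin":0},{"fingers":-1,"x":-0.006,"y":0.010,"z":0.006,"spin":0},{"fingers":-1,"x":-0.006,"y":0.012,"z":0.006,"spin":0},{"fingers":-1,"x":-0.006,"y":0.014,"z":0.006,"spin":0},{"fingers":-1,"x":-0.006,"y":0.014,"z":0.006,"spin":0},{"fingers":-1,"x":-0.006,"y":0.014,"z":0.006,"spin":0}]' 20
python3 -c "
from station import get_obs
o=get_obs();print(o['ee_pos'],o['force'])"
```

```text
time_s: 3.25
ee_pos: [0.5849, -0.168, 0.0738]
eef_rot: [-1.571, -0.0, -1.572]
force: [-0.1, -0.3, 0.3]
grip_width: 0.0001
[ 0.58485059 -0.16804899  0.07378777] [-0.09208673 -0.3085194   0.3269433 ]
```

```bash
python3 -m handwheel '[{"fingers":-1,"x":0,"y":0.001,"z":0,"spin":0},{"fingers":-1,"x":0,"y":0.002,"z":0,"spin":0},{"fingers":-1,"x":0,"y":0.003,"z":0,"spin":0},{"fingers":-1,"x":0,"y":0.004,"z":0,"spin":0},{"fingers":-1,"x":0,"y":0.005,"z":0,"spin":0},{"fingers":-1,"x":0,"y":0.006,"z":0,"spin":0},{"fingers":-1,"x":0,"y":0.006,"z":0,"spin":0},{"fingers":-1,"x":0,"y":0.006,"z":0,"spin":0},{"fingers":-1,"x":0,"y":0.006,"z":0,"spin":0},{"fingers":-1,"x":0,"y":0.006,"z":0,"spin":0}]' 20
python3 -c "
from station import get_obs
o=get_obs();print(o['ee_pos'],o['force'])"
```

```text
time_s: 4.25
ee_pos: [0.5849, -0.168, 0.0678]
eef_rot: [-1.571, -0.0, -1.572]
force: [0.2, -0.1, 0.8]
grip_width: 0.0005
[ 0.58486569 -0.16804787  0.06781538] [ 0.20852731 -0.1064534   0.79801272]
```

```bash
python3 -m handwheel '[{"fingers":-1,"x":0,"y":0.001,"z":0,"spin":0},{"fingers":-1,"x":0,"y":0.002,"z":0,"spin":0},{"fingers":-1,"x":0,"y":0.003,"z":0,"spin":0},{"fingers":-1,"x":0,"y":0.004,"z":0,"spin":0},{"fingers":-1,"x":0,"y":0.005,"z":0,"spin":0},{"fingers":-1,"x":0,"y":0.005,"z":0,"spin":0},{"fingers":-1,"x":0,"y":0.005,"z":0,"spin":0},{"fingers":-1,"x":0,"y":0.005,"z":0,"spin":0},{"fingers":-1,"x":0,"y":0.005,"z":0,"spin":0},{"fingers":-1,"x":0,"y":0.005,"z":0,"spin":0}]' 20
python3 -c "
from station import get_obs
o=get_obs();print(o['ee_pos'],o['force'])"
```

```text
time_s: 5.25
ee_pos: [0.5848, -0.1681, 0.0628]
eef_rot: [-1.571, -0.0, -1.572]
force: [0.2, 0.2, 0.1]
grip_width: 0.0005
[ 0.58484884 -0.16805489  0.06280005] [0.19960544 0.21749427 0.14041171]
```

```bash
python3 - <<'E'
from station import get_obs,cams
import cv2
p,d=cams.camera("wrist");cv2.imwrite("pics/w3.png",cv2.resize(p[120:280,230:400,::-1],None,fx=3.5,fy=3.5))
print(d[180:232:6,300:330:6])
for i in range(4): o=get_obs();print(o['force'][2])
E
```

```text
[[0.20167805 0.20084806 0.20149468 0.20230123 0.26303035]
 [0.20337352 0.20285499 0.2021251  0.20268363 0.2620905 ]
 [0.20279711 0.20250346 0.20357192 0.20312558 0.264115  ]
 [0.20549974 0.20476389 0.20497142 0.2049324  0.2641834 ]
 [0.20516029 0.20504051 0.20558476 0.20420104 0.26696154]
 [0.20554556 0.20591687 0.20715123 0.20652477 0.2675864 ]
 [0.20610188 0.2062377  0.2080118  0.20767473 0.20735525]
 [0.20698166 0.20748764 0.20656082 0.20487326 0.20857331]
 [0.20932238 0.20848082 0.20863622 0.20845471 0.20770635]]
1.208886843267729
1.208886843267729
1.208886843267729
1.208886843267729
```

View pics/w3.png

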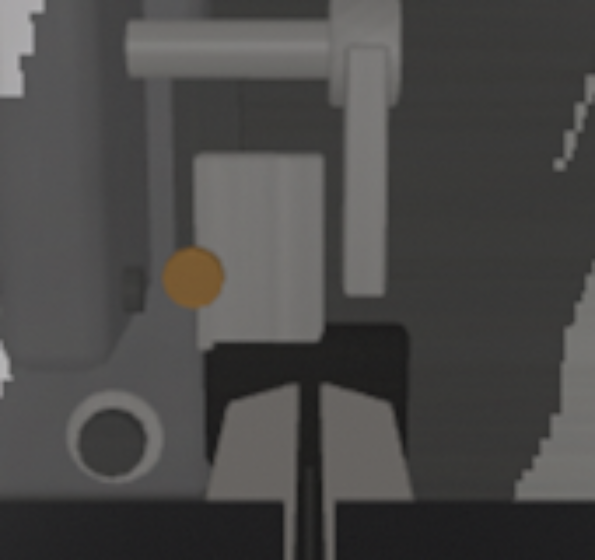

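```bash
python3 -m handwheel '[{"fingers":-1,"x":0,"y":0.001,"z":0,"spin":0},{"fingers":-1,"x":0,"y":0.002,"z":0,"spin":0},{"fingers":-1,"x":0,"y":0.003,"z":0,"spin":0},{"fingers":-1,"x":0,"y":0.004,"z":0,"spin":0},{"fingers":-1,"x":0,"y":0.005,"z":0,"spin":0},{"fingers":-1,"x":0,"y":0.006,"z":0,"spin":0},{"fingers":-1,"x":0,"y":0.006,"z":0,"spin":0},{"fingers":-1,"x":0,"y":0.006,"z":0,"spin":0},{"fingers":-1,"x":0,"y":0.006,"z":0,"spin":0},{"fingers":-1,"x":0,"y":0.006,"z":0,"spin":0}]' 20
python3 -c "
from station import get_obs
o=get_obs();print(o['ee_pos'],o['force'])"
```

```text
time_s: 6.3
ee_pos: [0.5848, -0.1681, 0.0568]
eef_rot: [-1.571, 0.0, -1.572]
force: [-1.1, 0.6, -0.3]
grip_width: 0.0005
[ 0.58482995 -0.16807006  0.05681332] [-1.05667305  0.64880871 -0.26428363]
```

```bash
python3 - <<'E'
from station import get_obs,cams
import cv2,numpy as np
for i in range(3):
    o=get_obs()
    c=cams.get_calibration("wrist");V=c['view'];R=V[:3,:3];org=-R.T@V[:3,3]
    p,d=cams.camera("wrist");print(o['force'],o['moment'])
cv2.imwrite("pics/w4.png",cv2.resize(p[120:280,230:400,::-1],None,fx=3.5,fy=3.5))
for u,v in[(336,217),(340,222),(338,240),(295,222),(318,222),(300,180),(320,225),(335,180),(320,140)]:
    D=d[v,u];print(u,v,p[v,u],(org+R.T@np.array([(u-c['cx'])/c['fx']*D,(v-c['cy'])/c['fy']*D,D])).round(4))
E
```

```text
[-1.05667305  0.64880871 -0.26428363] [ 0.01083896 -0.00477086  0.00802265]
[0.77821839 0.06671741 0.53035297] [-0.0106798  -0.00822082 -0.03093805]
[-0.30711778  0.50711895 -0.6783886 ] [-0.01632539 -0.04911891 -0.05893463]
336 217 [32 32 31] [ 0.5963 -0.1779  0.0576]
340 222 [31 31 30] [ 0.5938 -0.1802  0.0595]
338 240 [103 100  97] [ 0.5939 -0.1772  0.0921]
295 222 [34 33 32] [ 0.5939 -0.1537  0.0599]
318 222 [39 38 37] [ 0.5937 -0.1672  0.0592]
300 180 [118 116 115] [ 0.6189 -0.157   0.0601]
320 225 [33 31 32] [ 0.592  -0.1684  0.0598]
335 180 [119 118 116] [ 0.619  -0.177   0.0604]
320 140 [105 104 101] [ 0.6409 -0.1685  0.0492]
```

View pics/w4.png

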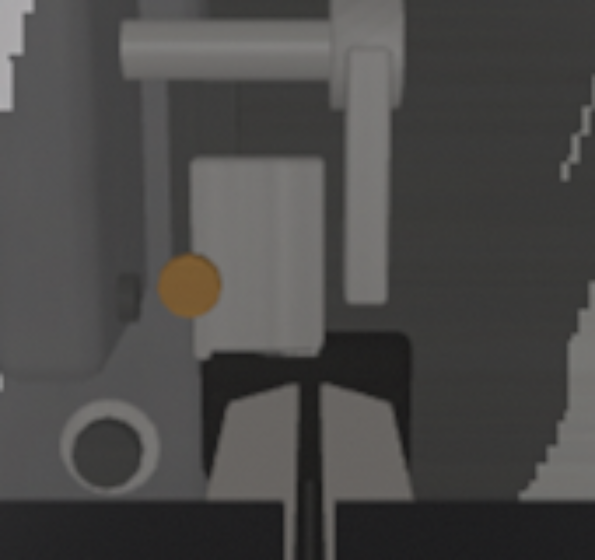

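```bash
python3 - <<'E'
from station import get_obs,cams
import numpy as np
o=get_obs();print(o['ee_pos'])
c=cams.get_calibration("wrist");V=c['view'];R=V[:3,:3];org=-R.T@V[:3,3];print(org)
p,d=cams.camera("wrist")
for u in (306,330,318):
  for v in range(216,262,4):
    D=d[v,u];print(u,v,p[v,u],(org+R.T@np.array([(u-c['cx'])/c['fx']*D,(v-c['cy'])/c['fy']*D,D])).round(4))
E
```

```text
[ 0.58483682 -0.16803993  0.05678082]
[ 0.6503435  -0.16739751  0.25364796]
306 216 [113 111 110] [ 0.5974 -0.1602  0.0592]
306 220 [70 68 68] [ 0.595  -0.1602  0.0594]
306 224 [34 33 32] [ 0.5928 -0.1602  0.0605]
306 228 [34 32 31] [ 0.5904 -0.1602  0.0606]
306 232 [94 91 89] [ 0.5937 -0.1608  0.0785]
306 236 [104 101  98] [ 0.5932 -0.161   0.0836]
306 240 [104 100  98] [ 0.5936 -0.1612  0.0911]
306 244 [104 101  98] [ 0.5934 -0.1614  0.0964]
306 248 [103 100  98] [ 0.5938 -0.1617  0.103 ]
306 252 [102 100  97] [ 0.5936 -0.1618  0.1075]
306 256 [103 100  97] [ 0.5937 -0.162   0.1125]
306 260 [104 101  98] [ 0.5939 -0.1622  0.1177]
330 216 [30 29 29] [ 0.597  -0.1744  0.0578]
330 220 [33 33 33] [ 0.595  -0.1743  0.0597]
330 224 [32 32 30] [ 0.5927 -0.1743  0.0601]
330 228 [32 31 30] [ 0.5904 -0.1743  0.0607]
330 232 [97 95 92] [ 0.5937 -0.1737  0.0785]
330 236 [104 101  98] [ 0.5936 -0.1735  0.085 ]
330 240 [104 101  98] [ 0.5938 -0.1732  0.0917]
330 244 [103 102  98] [ 0.5937 -0.173   0.0973]
330 248 [103 100  97] [ 0.5937 -0.1729  0.1027]
330 252 [103 101  98] [ 0.5936 -0.1727  0.1076]
330 256 [104 101  98] [ 0.5939 -0.1725  0.1131]
330 260 [104 101  98] [ 0.5938 -0.1724  0.1174]
318 216 [112 112 109] [ 0.598  -0.1672  0.0617]
318 220 [70 68 68] [ 0.5954 -0.1672  0.0608]
318 224 [35 33 33] [ 0.593  -0.1672  0.0612]
318 228 [33 33 30] [ 0.5899 -0.1672  0.0591]
318 232 [33 32 31] [ 0.588  -0.1672  0.0608]
318 236 [33 32 31] [ 0.5925 -0.1672  0.0815]
318 240 [30 30 30] [ 0.5918 -0.1672  0.086 ]
318 244 [32 31 30] [ 0.5922 -0.1672  0.0932]
318 248 [32 31 30] [ 0.592  -0.1672  0.0983]
318 252 [30 30 29] [ 0.5921 -0.1673  0.1037]
318 256 [31 29 29] [ 0.5913 -0.1673  0.1066]
318 260 [45 44 44] [ 0.5897 -0.1673  0.1075]
```

```bash
cat > chk.py <<'E'
from station import get_obs,cams
import numpy as np
o=get_obs();print(o['time_s'],o['ee_pos'],o['force'])
c=cams.get_calibration("wrist");V=c['view'];R=V[:3,:3];org=-R.T@V[:3,3]
p,d=cams.camera("wrist")
P=lambda u,v:org+R.T@np.array([(u-c['cx'])/c['fx'],(v-c['cy'])/c['fy'],1])*d[v,u]
for v in range(204,244,4): print(v,P(306,v).round(4),P(330,v).round(4),p[v,330])
E
python3 -m handwheel '[{"fingers":-1,"x":0,"y":0.002,"z":0,"spin":0},{"fingers":-1,"x":0,"y":0.004,"z":0,"spin":0},{"fingers":-1,"x":0,"y":0.006,"z":0,"spin":0},{"fingers":-1,"x":0,"y":0.008,"z":0,"spin":0},{"fingers":-1,"x":0,"y":0.010,"z":0,"spin":0},{"fingers":-1,"x":0,"y":0.012,"z":0,"spin":0},{"fingers":-1,"x":0,"y":0.014,"z":0,"spin":0},{"fingers":-1,"x":0,"y":0.015,"z":0,"spin":0},{"fingers":-1,"x":0,"y":0.015,"z":0,"spin":0},{"fingers":-1,"x":0,"y":0.015,"z":0,"spin":0}]' 20
python3 chk.py
```

```text
time_s: 7.5
ee_pos: [0.5849, -0.1681, 0.0419]
eef_rot: [-1.571, -0.0, -1.572]
force: [-0.6, 0.3, 1.0]
grip_width: 0.0002
7.5 [ 0.58486268 -0.16806078  0.04186218] [-0.61925548  0.30838989  1.02408315]
204 [ 0.6082 -0.1608  0.0596] [ 0.6084 -0.1737  0.0606] [114 113 111]
208 [ 0.6061 -0.1608  0.06  ] [ 0.6063 -0.1737  0.0609] [115 114 111]
212 [ 0.6037 -0.1607  0.0591] [ 0.6039 -0.1737  0.06  ] [110 109 107]
216 [ 0.6016 -0.1608  0.0598] [ 5.852e-01 -1.759e-01 -1.000e-04] [60 58 58]
220 [ 0.5992 -0.1607  0.0595] [ 5.822e-01 -1.759e-01 -1.000e-04] [62 62 59]
224 [ 0.5972 -0.1607  0.0603] [ 0.5966 -0.1738  0.0582] [32 31 31]
228 [ 0.5946 -0.1607  0.0591] [ 0.5946 -0.1738  0.0593] [33 31 31]
232 [ 0.5937 -0.1608  0.0634] [ 0.5937 -0.1737  0.0635] [99 96 93]
236 [ 0.5935 -0.161   0.0696] [ 0.5938 -0.1734  0.0706] [106 103  99]
240 [ 0.5936 -0.1612  0.0763] [ 0.5934 -0.1733  0.0756] [106 103 100]
```

```bash
cat > f.py <<'E'
from station import get_obs,cams
import numpy as np
F=[];
for i in range(6): F.append(get_obs()['force']);c=cams.get_calibration("wrist");p,d=cams.camera("wrist")
o=get_obs();V=c['view'];R=V[:3,:3];org=-R.T@V[:3,3]
P=lambda u,v:org+R.T@np.array([(u-c['cx'])/c['fx'],(v-c['cy'])/c['fy'],1])*d[v,u]
print(o['time_s'],o['ee_pos'],np.mean(F,0).round(2),np.round([f[2] for f in F],1))
for v in(224,227):print(P(306,v).round(4),P(330,v).round(4),p[v,330])
E
python3 -m handwheel '[{"fingers":-1,"x":0,"y":0.001,"z":0,"spin":0},{"fingers":-1,"x":0,"y":0.002,"z":0,"spin":0},{"fingers":-1,"x":0,"y":0.003,"z":0,"spin":0},{"fingers":-1,"x":0,"y":0.004,"z":0,"spin":0},{"fingers":-1,"x":0,"y":0.005,"z":0,"spin":0},{"fingers":-1,"x":0,"y":0.006,"z":0,"spin":0},{"fingers":-1,"x":0,"y":0.006,"z":0,"spin":0},{"fingers":-1,"x":0,"y":0.006,"z":0,"spin":0},{"fingers":-1,"x":0,"y":0.006,"z":0,"spin":0},{"fingers":-1,"x":0,"y":0.006,"z":0,"spin":0}]' 20
python3 f.py
```

```text
time_s: 8.55
ee_pos: [0.5848, -0.1681, 0.0358]
eef_rot: [-1.571, 0.0, -1.572]
force: [-1.3, 0.4, 0.9]
grip_width: 0.0008
8.85 [ 0.58481968 -0.16807863  0.03575526] [-1.61 -0.04  1.27] [0.9 2.  0.9 1.7 0.8 1.2]
[ 0.597  -0.1607  0.0534] [ 0.5954 -0.174   0.0483] [30 30 29]
[ 0.5952 -0.1607  0.0531] [ 0.5952 -0.1738  0.0531] [32 31 31]
```

```bash
python3 -m handwheel '[{"fingers":-1,"x":0,"y":0.001,"z":0,"spin":0},{"fingers":-1,"x":0,"y":0.002,"z":0,"spin":0},{"fingers":-1,"x":0,"y":0.003,"z":0,"spin":0},{"fingers":-1,"x":0,"y":0.004,"z":0,"spin":0},{"fingers":-1,"x":0,"y":0.005,"z":0,"spin":0},{"fingers":-1,"x":0,"y":0.005,"z":0,"spin":0},{"fingers":-1,"x":0,"y":0.005,"z":0,"spin":0},{"fingers":-1,"x":0,"y":0.005,"z":0,"spin":0},{"fingers":-1,"x":0,"y":0.005,"z":0,"spin":0},{"fingers":-1,"x":0,"y":0.005,"z":0,"spin":0}]' 20
python3 f.py
```

```text
time_s: 9.85
ee_pos: [0.5848, -0.1681, 0.0308]
eef_rot: [-1.571, 0.0, -1.572]
force: [-3.7, 0.3, 4.2]
grip_width: 0.0002
10.15 [ 0.58479577 -0.16806616  0.03073272] [-3.95 -0.39  4.07] [4.2 4.2 4.3 5.  2.7 4. ]
[ 0.5975 -0.1608  0.0504] [ 0.596  -0.1739  0.0453] [30 30 29]
[ 0.5956 -0.1607  0.0494] [ 0.5947 -0.1739  0.0468] [35 33 34]
```

```bash
python3 -m handwheel '[{"fingers":-1,"x":0,"y":0.0,"z":-0.001,"spin":0},{"fingers":-1,"x":0,"y":0.001,"z":-0.002,"spin":0},{"fingers":-1,"x":0,"y":0.002,"z":-0.002,"spin":0},{"fingers":-1,"x":0,"y":0.003,"z":-0.002,"spin":0},{"fingers":-1,"x":0,"y":0.004,"z":-0.002,"spin":0},{"fingers":-1,"x":0,"y":0.005,"z":-0.002,"spin":0},{"fingers":-1,"x":0,"y":0.005,"z":-0.002,"spin":0},{"fingers":-1,"x":0,"y":0.005,"z":-0.002,"spin":0},{"fingers":-1,"x":0,"y":0.005,"z":-0.002,"spin":0},{"fingers":-1,"x":0,"y":0.005,"z":-0.002,"spin":0}]' 20
python3 f.py
```

```text
time_s: 11.15
ee_pos: [0.5828, -0.1681, 0.0258]
eef_rot: [-1.571, -0.0, -1.572]
force: [2.8, -1.7, 4.5]
grip_width: 0.0006
11.45 [ 0.5828242  -0.16805655  0.02575   ] [ 2.03 -0.75  4.24] [4.5 3.9 4.6 3.6 4.9 4. ]
[ 0.5954 -0.1608  0.0449] [ 0.5951 -0.1738  0.0439] [34 34 34]
[ 0.5936 -0.1607  0.0444] [ 0.5935 -0.1738  0.0441] [34 33 33]
```

```bash
cat > g.py <<'E'
from station import get_obs,cams
import numpy as np,cv2
F=[]
a=cv2.imread("pics/t1.png")
for i in range(3): F.append(get_obs()['force']);p,d=cams.camera("top")
p=p[:,:,::-1].copy();cv2.imwrite("pics/tlast.png",p);o=get_obs()
# carriage screws (orange) as tracker
def scr(im):
    w=im[150:180,280:300].astype(float);s=np.clip(w[:,:,2]-w[:,:,0]-40,0,None);return (s*np.arange(280,300)).sum()/s.sum()
print(o['time_s'],o['ee_pos'].round(4),np.mean(F,0).round(2),np.round([f[2] for f in F],1),"carriage shift px",round(scr(a)-scr(p),2))
E
python3 -m handwheel '[{"fingers":-1,"x":0,"y":0.0002,"z":0,"spin":0},{"fingers":-1,"x":0,"y":0.0004,"z":0,"spin":0},{"fingers":-1,"x":0,"y":0.0006,"z":0,"spin":0},{"fingers":-1,"x":0,"y":0.0008,"z":0,"spin":0},{"fingers":-1,"x":0,"y":0.001,"z":0,"spin":0},{"fingers":-1,"x":0,"y":0.001,"z":0,"spin":0},{"fingers":-1,"x":0,"y":0.001,"z":0,"spin":0},{"fingers":-1,"x":0,"y":0.001,"z":0,"spin":0},{"fingers":-1,"x":0,"y":0.001,"z":0,"spin":0},{"fingers":-1,"x":0,"y":0.001,"z":0,"spin":0}]' 20
python3 g.py
```

```text
time_s: 12.45
ee_pos: [0.5827, -0.168, 0.0247]
eef_rot: [-1.571, 0.0, -1.572]
force: [-0.1, -0.9, 4.2]
grip_width: 0.0003
12.6 [ 0.5828 -0.168   0.0247] [-0.15 -0.9   4.62] [4.2 4.8 4.8] carriage shift px 0.05
```

```bash
python3 -m handwheel '[{"fingers":-1,"x":0,"y":0.0002,"z":0,"spin":0},{"fingers":-1,"x":0,"y":0.0004,"z":0,"spin":0},{"fingers":-1,"x":0,"y":0.0006,"z":0,"spin":0},{"fingers":-1,"x":0,"y":0.0008,"z":0,"spin":0},{"fingers":-1,"x":0,"y":0.001,"z":0,"spin":0},{"fingers":-1,"x":0,"y":0.001,"z":0,"spin":0},{"fingers":-1,"x":0,"y":0.001,"z":0,"spin":0},{"fingers":-1,"x":0,"y":0.001,"z":0,"spin":0},{"fingers":-1,"x":0,"y":0.001,"z":0,"spin":0},{"fingers":-1,"x":0,"y":0.001,"z":0,"spin":0}]' 20
python3 g.py
```

```text
time_s: 13.6
ee_pos: [0.5828, -0.168, 0.0238]
eef_rot: [-1.571, 0.0, -1.572]
force: [0.4, 0.6, 6.2]
grip_width: 0.0004
13.75 [ 0.5828 -0.168   0.0238] [-0.73  0.11  5.68] [6.2 4.9 6. ] carriage shift px 0.06
```

```bash
python3 -m handwheel '[{"fingers":-1,"x":0,"y":0.0002,"z":0,"spin":0},{"fingers":-1,"x":0,"y":0.0004,"z":0,"spin":0},{"fingers":-1,"x":0,"y":0.0006,"z":0,"spin":0},{"fingers":-1,"x":0,"y":0.0008,"z":0,"spin":0},{"fingers":-1,"x":0,"y":0.0008,"z":0,"spin":0},{"fingers":-1,"x":0,"y":0.0008,"z":0,"spin":0},{"fingers":-1,"x":0,"y":0.0008,"z":0,"spin":0},{"fingers":-1,"x":0,"y":0.0008,"z":0,"spin":0},{"fingers":-1,"x":0,"y":0.0008,"z":0,"spin":0},{"fingers":-1,"x":0,"y":0.0008,"z":0,"spin":0}]' 20
python3 g.py
```

```text
time_s: 14.75
ee_pos: [0.5828, -0.168, 0.0229]
eef_rot: [-1.571, 0.0, -1.572]
force: [0.4, 1.1, 4.7]
grip_width: 0.0008
14.9 [ 0.5828 -0.168   0.0229] [-0.08  0.24  4.87] [4.7 4.9 5. ] carriage shift px 0.06
```

```bash
python3 -m handwheel '[{"fingers":-1,"x":0,"y":0.0002,"z":0,"spin":0},{"fingers":-1,"x":0,"y":0.0004,"z":0,"spin":0},{"fingers":-1,"x":0,"y":0.0006,"z":0,"spin":0},{"fingers":-1,"x":0,"y":0.0008,"z":0,"spin":0},{"fingers":-1,"x":0,"y":0.001,"z":0,"spin":0},{"fingers":-1,"x":0,"y":0.001,"z":0,"spin":0},{"fingers":-1,"x":0,"y":0.001,"z":0,"spin":0},{"fingers":-1,"x":0,"y":0.001,"z":0,"spin":0},{"fingers":-1,"x":0,"y":0.001,"z":0,"spin":0},{"fingers":-1,"x":0,"y":0.001,"z":0,"spin":0}]' 20
python3 g.py
```

```text
time_s: 15.9
ee_pos: [0.5828, -0.168, 0.0219]
eef_rot: [-1.571, 0.0, -1.572]
force: [0.5, -0.4, 3.9]
grip_width: 0.0009
16.05 [ 0.5828 -0.168   0.0219] [ 0.39 -0.05  4.52] [3.9 4.5 5.2] carriage shift px 0.11
```

```bash
python3 -m handwheel '[{"fingers":-1,"x":0,"y":0.0002,"z":0,"spin":0},{"fingers":-1,"x":0,"y":0.0004,"z":0,"spin":0},{"fingers":-1,"x":0,"y":0.0006,"z":0,"spin":0},{"fingers":-1,"x":0,"y":0.0008,"z":0,"spin":0},{"fingers":-1,"x":0,"y":0.0008,"z":0,"spin":0},{"fingers":-1,"x":0,"y":0.0008,"z":0,"spin":0},{"fingers":-1,"x":0,"y":0.0008,"z":0,"spin":0},{"fingers":-1,"x":0,"y":0.0008,"z":0,"spin":0},{"fingers":-1,"x":0,"y":0.0008,"z":0,"spin":0},{"fingers":-1,"x":0,"y":0.0008,"z":0,"spin":0}]' 20
python3 g.py
```

```text
time_s: 17.05
ee_pos: [0.5829, -0.1681, 0.0212]
eef_rot: [-1.571, -0.0, -1.572]
force: [1.3, -0.0, 5.4]
grip_width: 0.0005
17.2 [ 0.5829 -0.1681  0.0212] [ 1.18 -0.09  5.3 ] [5.4 4.9 5.5] carriage shift px 0.15
```

```bash
python3 -m handwheel '[{"fingers":-1,"x":0,"y":0.0002,"z":0,"spin":0},{"fingers":-1,"x":0,"y":0.0004,"z":0,"spin":0},{"fingers":-1,"x":0,"y":0.0006,"z":0,"spin":0},{"fingers":-1,"x":0,"y":0.0008,"z":0,"spin":0},{"fingers":-1,"x":0,"y":0.0008,"z":0,"spin":0},{"fingers":-1,"x":0,"y":0.0008,"z":0,"spin":0},{"fingers":-1,"x":0,"y":0.0008,"z":0,"spin":0},{"fingers":-1,"x":0,"y":0.0008,"z":0,"spin":0},{"fingers":-1,"x":0,"y":0.0008,"z":0,"spin":0},{"fingers":-1,"x":0,"y":0.0008,"z":0,"spin":0}]' 20
python3 g.py
```

```text
time_s: 18.2
ee_pos: [0.5828, -0.168, 0.0204]
eef_rot: [-1.571, -0.0, -1.572]
force: [0.9, 0.1, 5.1]
grip_width: 0.0009
18.35 [ 0.5828 -0.168   0.0203] [ 0.55 -0.52  4.45] [5.1 4.3 4. ] carriage shift px 2.03
```

```bash
python3 -m handwheel '[{"fingers":-1,"x":0,"y":0.0002,"z":0,"spin":0},{"fingers":-1,"x":0,"y":0.0004,"z":0,"spin":0},{"fingers":-1,"x":0,"y":0.0006,"z":0,"spin":0},{"fingers":-1,"x":0,"y":0.0008,"z":0,"spin":0},{"fingers":-1,"x":0,"y":0.0008,"z":0,"spin":0},{"fingers":-1,"x":0,"y":0.0008,"z":0,"spin":0},{"fingers":-1,"x":0,"y":0.0008,"z":0,"spin":0},{"fingers":-1,"x":0,"y":0.0008,"z":0,"spin":0},{"fingers":-1,"x":0,"y":0.0008,"z":0,"spin":0},{"fingers":-1,"x":0,"y":0.0008,"z":0,"spin":0}]' 20
python3 g.py
```

```text
time_s: 19.35
ee_pos: [0.5829, -0.1681, 0.0196]
eef_rot: [-1.571, -0.0, -1.572]
force: [1.5, 0.9, 5.3]
grip_width: 0.0004
19.5 [ 0.5829 -0.1681  0.0196] [ 1.08 -0.25  5.4 ] [5.3 5.2 5.7] carriage shift px 2.03
```

```bash
python3 -m handwheel '[{"fingers":-1,"x":0,"y":0.0001,"z":0,"spin":0},{"fingers":-1,"x":0,"y":0.0002,"z":0,"spin":0},{"fingers":-1,"x":0,"y":0.0003,"z":0,"spin":0},{"fingers":-1,"x":0,"y":0.0004,"z":0,"spin":0},{"fingers":-1,"x":0,"y":0.0005,"z":0,"spin":0},{"fingers":-1,"x":0,"y":0.0006,"z":0,"spin":0},{"fingers":-1,"x":0,"y":0.0006,"z":0,"spin":0},{"fingers":-1,"x":0,"y":0.0006,"z":0,"spin":0},{"fingers":-1,"x":0,"y":0.0006,"z":0,"spin":0},{"fingers":-1,"x":0,"y":0.0006,"z":0,"spin":0}]' 20
python3 g.py
```

```text
time_s: 20.5
ee_pos: [0.583, -0.1681, 0.0191]
eef_rot: [-1.57, -0.0, -1.572]
force: [0.3, -0.7, 5.5]
grip_width: 0.0003
20.65 [ 0.583  -0.1681  0.0191] [ 0.71 -0.3   5.68] [5.5 6.  5.6] carriage shift px 2.01
```

```bash
python3 -m handwheel '[{"fingers":-1,"x":0,"y":0.0001,"z":0,"spin":0},{"fingers":-1,"x":0,"y":0.0002,"z":0,"spin":0},{"fingers":-1,"x":0,"y":0.0003,"z":0,"spin":0},{"fingers":-1,"x":0,"y":0.0004,"z":0,"spin":0},{"fingers":-1,"x":0,"y":0.0005,"z":0,"spin":0},{"fingers":-1,"x":0,"y":0.0005,"z":0,"spin":0},{"fingers":-1,"x":0,"y":0.0005,"z":0,"spin":0},{"fingers":-1,"x":0,"y":0.0005,"z":0,"spin":0},{"fingers":-1,"x":0,"y":0.0005,"z":0,"spin":0},{"fingers":-1,"x":0,"y":0.0005,"z":0,"spin":0}]' 20
python3 g.py
```

```text
time_s: 21.65
ee_pos: [0.5831, -0.1681, 0.0187]
eef_rot: [-1.57, -0.0, -1.572]
force: [0.6, -0.6, 7.2]
grip_width: 0.0003
21.8 [ 0.583  -0.1681  0.0187] [ 0.84 -0.2   6.88] [7.2 7.  6.5] carriage shift px 2.0
```

```bash
python3 -m handwheel '[{"fingers":-1,"x":0,"y":-0.003,"z":0,"spin":0},{"fingers":-1,"x":0,"y":-0.006,"z":0,"spin":0},{"fingers":-1,"x":0,"y":-0.009,"z":0,"spin":0},{"fingers":-1,"x":0,"y":-0.012,"z":0,"spin":0},{"fingers":-1,"x":0,"y":-0.015,"z":0,"spin":0},{"fingers":-1,"x":0,"y":-0.018,"z":0,"spin":0},{"fingers":-1,"x":0,"y":-0.021,"z":0,"spin":0},{"fingers":-1,"x":0,"y":-0.024,"z":0,"spin":0},{"fingers":-1,"x":0,"y":-0.025,"z":0,"spin":0},{"fingers":-1,"x":0,"y":-0.025,"z":0,"spin":0}]' 20
python3 g.py
python3 -c "
import cv2
t=cv2.imread('pics/tlast.png');cv2.imwrite('pics/c5.png',cv2.resize(t[165:200,258:308],None,fx=16,fy=16,interpolation=cv2.INTER_CUBIC))"
```

```text
time_s: 22.8
ee_pos: [0.5827, -0.168, 0.0435]
eef_rot: [-1.571, 0.0, -1.572]
force: [-0.4, 0.2, -0.3]
grip_width: 0.0004
22.95 [ 0.5827 -0.168   0.0432] [-0.27 -0.04  0.08] [-0.3  1.  -0.5] carriage shift px 4.0
```

View pics/c5.png

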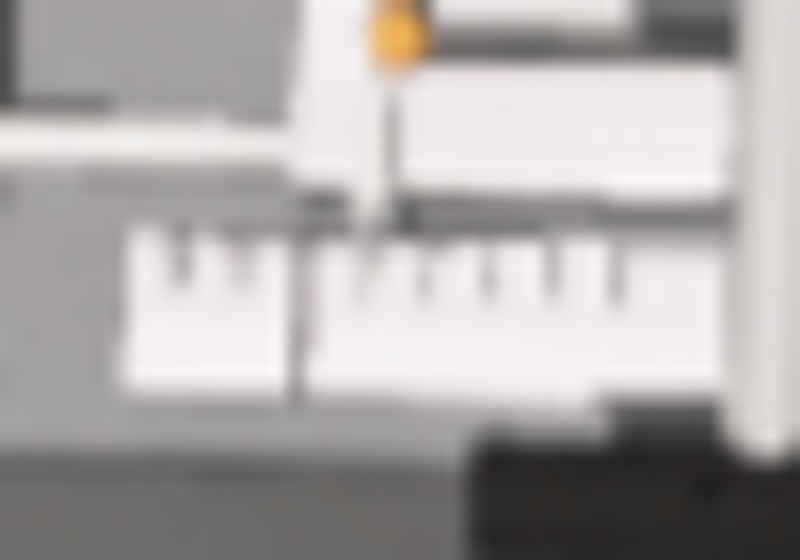

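```bash
python3 -m handwheel '[{"fingers":-1,"x":0,"y":0.001,"z":0,"spin":0},{"fingers":-1,"x":0,"y":0.002,"z":0,"spin":0},{"fingers":-1,"x":0,"y":0.003,"z":0,"spin":0},{"fingers":-1,"x":0,"y":0.004,"z":0,"spin":0},{"fingers":-1,"x":0,"y":0.005,"z":0,"spin":0},{"fingers":-1,"x":0,"y":0.006,"z":0,"spin":0},{"fingers":-1,"x":0,"y":0.007,"z":0,"spin":0},{"fingers":-1,"x":0,"y":0.0075,"z":0,"spin":0},{"fingers":-1,"x":0,"y":0.0075,"z":0,"spin":0},{"fingers":-1,"x":0,"y":0.0075,"z":0,"spin":0}]' 20
python3 g.py
```

```text
time_s: 23.95
ee_pos: [0.5828, -0.1681, 0.036]
eef_rot: [-1.571, 0.0, -1.572]
force: [-1.4, -0.1, 1.3]
grip_width: 0.0007
24.1 [ 0.5828 -0.1681  0.036 ] [-1.   -0.21  1.61] [1.3 1.4 2.1] carriage shift px 3.99
```

```bash
python3 -m handwheel '[{"fingers":-1,"x":0,"y":0.001,"z":0,"spin":0},{"fingers":-1,"x":0,"y":0.002,"z":0,"spin":0},{"fingers":-1,"x":0,"y":0.0025,"z":0,"spin":0},{"fingers":-1,"x":0,"y":0.0025,"z":0,"spin":0},{"fingers":-1,"x":0,"y":0.0025,"z":0,"spin":0},{"fingers":-1,"x":0,"y":0.0025,"z":0,"spin":0},{"fingers":-1,"x":0,"y":0.0025,"z":0,"spin":0},{"fingers":-1,"x":0,"y":0.0025,"z":0,"spin":0},{"fingers":-1,"x":0,"y":0.0025,"z":0,"spin":0},{"fingers":-1,"x":0,"y":0.0025,"z":0,"spin":0}]' 20
python3 g.py
```

```text
time_s: 25.1
ee_pos: [0.5828, -0.1681, 0.0335]
eef_rot: [-1.571, -0.0, -1.572]
force: [-2.8, 0.7, 0.9]
grip_width: 0.0006
25.25 [ 0.5828 -0.168   0.0335] [-2.25  0.08  1.37] [0.9 1.2 2. ] carriage shift px 4.0
```

```bash
python3 -m handwheel '[{"fingers":-1,"x":0,"y":0.001,"z":0,"spin":0},{"fingers":-1,"x":0,"y":0.002,"z":0,"spin":0},{"fingers":-1,"x":0,"y":0.003,"z":0,"spin":0},{"fingers":-1,"x":0,"y":0.0035,"z":0,"spin":0},{"fingers":-1,"x":0,"y":0.0035,"z":0,"spin":0},{"fingers":-1,"x":0,"y":0.0035,"z":0,"spin":0},{"fingers":-1,"x":0,"y":0.0035,"z":0,"spin":0},{"fingers":-1,"x":0,"y":0.0035,"z":0,"spin":0},{"fingers":-1,"x":0,"y":0.0035,"z":0,"spin":0},{"fingers":-1,"x":0,"y":0.0035,"z":0,"spin":0}]' 20
python3 g.py
```

```text
time_s: 26.25
ee_pos: [0.5828, -0.1681, 0.03]
eef_rot: [-1.571, 0.0, -1.572]
force: [-3.5, -0.5, 4.5]
grip_width: 0.0001
26.4 [ 0.5828 -0.1681  0.03  ] [-3.74 -0.07  4.62] [4.5 4.4 4.9] carriage shift px 4.0
```

```bash
python3 -m handwheel '[{"fingers":-1,"x":0,"y":0.001,"z":0,"spin":0},{"fingers":-1,"x":0,"y":0.002,"z":0,"spin":0},{"fingers":-1,"x":0,"y":0.003,"z":0,"spin":0},{"fingers":-1,"x":0,"y":0.004,"z":0,"spin":0},{"fingers":-1,"x":0,"y":0.005,"z":0,"spin":0},{"fingers":-1,"x":0,"y":0.006,"z":0,"spin":0},{"fingers":-1,"x":0,"y":0.007,"z":0,"spin":0},{"fingers":-1,"x":0,"y":0.007,"z":0,"spin":0},{"fingers":-1,"x":0,"y":0.007,"z":0,"spin":0},{"fingers":-1,"x":0,"y":0.007,"z":0,"spin":0}]' 20
python3 g.py
```

```text
time_s: 27.4
ee_pos: [0.5829, -0.1681, 0.0229]
eef_rot: [-1.571, -0.0, -1.572]
force: [-3.3, 0.3, 4.1]
grip_width: 0.0001
27.55 [ 0.5828 -0.168   0.023 ] [-3.31 -0.3   3.95] [4.1 3.9 3.9] carriage shift px 4.08
```

```bash
python3 -m handwheel '[{"fingers":-1,"x":0,"y":0.0002,"z":0,"spin":0},{"fingers":-1,"x":0,"y":0.0004,"z":0,"spin":0},{"fingers":-1,"x":0,"y":0.0006,"z":0,"spin":0},{"fingers":-1,"x":0,"y":0.0008,"z":0,"spin":0},{"fingers":-1,"x":0,"y":0.001,"z":0,"spin":0},{"fingers":-1,"x":0,"y":0.001,"z":0,"spin":0},{"fingers":-1,"x":0,"y":0.001,"z":0,"spin":0},{"fingers":-1,"x":0,"y":0.001,"z":0,"spin":0},{"fingers":-1,"x":0,"y":0.001,"z":0,"spin":0},{"fingers":-1,"x":0,"y":0.001,"z":0,"spin":0}]' 20
python3 g.py
```

```text
time_s: 28.55
ee_pos: [0.5829, -0.1681, 0.022]
eef_rot: [-1.571, -0.0, -1.572]
force: [-3.4, 0.7, 4.7]
grip_width: 0.0004
28.7 [ 0.5829 -0.1681  0.022 ] [-3.37  0.65  4.69] [4.7 4.3 5.1] carriage shift px 4.08
```

```bash
python3 -m handwheel '[{"fingers":-1,"x":0,"y":0.0002,"z":0,"spin":0},{"fingers":-1,"x":0,"y":0.0004,"z":0,"spin":0},{"fingers":-1,"x":0,"y":0.0006,"z":0,"spin":0},{"fingers":-1,"x":0,"y":0.0008,"z":0,"spin":0},{"fingers":-1,"x":0,"y":0.001,"z":0,"spin":0},{"fingers":-1,"x":0,"y":0.0012,"z":0,"spin":0},{"fingers":-1,"x":0,"y":0.0012,"z":0,"spin":0},{"fingers":-1,"x":0,"y":0.0012,"z":0,"spin":0},{"fingers":-1,"x":0,"y":0.0012,"z":0,"spin":0},{"fingers":-1,"x":0,"y":0.0012,"z":0,"spin":0}]' 20
python3 g.py
```

```text
time_s: 29.7
ee_pos: [0.5829, -0.1681, 0.0208]
eef_rot: [-1.571, -0.0, -1.572]
force: [-2.1, 0.1, 4.7]
grip_width: 0.0005
29.85 [ 0.5829 -0.168   0.0208] [-2.05 -0.28  4.88] [4.7 4.9 5. ] carriage shift px 4.19
```

Same play as before; the release should come just below this.

```bash
python3 -m handwheel '[{"fingers":-1,"x":0,"y":0.0002,"z":0,"spin":0},{"fingers":-1,"x":0,"y":0.0004,"z":0,"spin":0},{"fingers":-1,"x":0,"y":0.0006,"z":0,"spin":0},{"fingers":-1,"x":0,"y":0.0008,"z":0,"spin":0},{"fingers":-1,"x":0,"y":0.001,"z":0,"spin":0},{"fingers":-1,"x":0,"y":0.0012,"z":0,"spin":0},{"fingers":-1,"x":0,"y":0.0012,"z":0,"spin":0},{"fingers":-1,"x":0,"y":0.0012,"z":0,"spin":0},{"fingers":-1,"x":0,"y":0.0012,"z":0,"spin":0},{"fingers":-1,"x":0,"y":0.0012,"z":0,"spin":0}]' 20
python3 g.py
```

```text
time_s: 30.85
ee_pos: [0.583, -0.1681, 0.0197]
eef_rot: [-1.57, -0.0, -1.572]
force: [-0.9, -0.7, 5.6]
grip_width: 0.0004
31.0 [ 0.583  -0.1681  0.0197] [-1.18 -0.24  5.21] [5.6 4.9 5.1] carriage shift px 5.9
```

```bash
python3 -m handwheel '[{"fingers":-1,"x":0,"y":0.0001,"z":0,"spin":0},{"fingers":-1,"x":0,"y":0.0002,"z":0,"spin":0},{"fingers":-1,"x":0,"y":0.0003,"z":0,"spin":0},{"fingers":-1,"x":0,"y":0.0004,"z":0,"spin":0},{"fingers":-1,"x":0,"y":0.0005,"z":0,"spin":0},{"fingers":-1,"x":0,"y":0.0005,"z":0,"spin":0},{"fingers":-1,"x":0,"y":0.0005,"z":0,"spin":0},{"fingers":-1,"x":0,"y":0.0005,"z":0,"spin":0},{"fingers":-1,"x":0,"y":0.0005,"z":0,"spin":0},{"fingers":-1,"x":0,"y":0.0005,"z":0,"spin":0}]' 20
python3 g.py
```

```text
time_s: 32.0
ee_pos: [0.583, -0.1681, 0.0192]
eef_rot: [-1.57, -0.0, -1.572]
force: [-1.1, 0.0, 4.9]
grip_width: 0.0005
32.15 [ 0.583  -0.1681  0.0192] [-1.04  0.41  5.39] [4.9 5.8 5.5] carriage shift px 5.87
```

```bash
python3 -m handwheel '[{"fingers":-1,"x":0,"y":0.0001,"z":0,"spin":0},{"fingers":-1,"x":0,"y":0.0002,"z":0,"spin":0},{"fingers":-1,"x":0,"y":0.0003,"z":0,"spin":0},{"fingers":-1,"x":0,"y":0.0004,"z":0,"spin":0},{"fingers":-1,"x":0,"y":0.0005,"z":0,"spin":0},{"fingers":-1,"x":0,"y":0.0006,"z":0,"spin":0},{"fingers":-1,"x":0,"y":0.0006,"z":0,"spin":0},{"fingers":-1,"x":0,"y":0.0006,"z":0,"spin":0},{"fingers":-1,"x":0,"y":0.0006,"z":0,"spin":0},{"fingers":-1,"x":0,"y":0.0006,"z":0,"spin":0}]' 20
python3 g.py
```

```text
time_s: 33.15
ee_pos: [0.5831, -0.1681, 0.0187]
eef_rot: [-1.57, -0.0, -1.572]
force: [-0.5, -0.4, 7.0]
grip_width: 0.0002
33.3 [ 0.5831 -0.1681  0.0187] [-0.73  0.13  6.33] [7.  5.7 6.3] carriage shift px 5.88
```

```bash
python3 -m handwheel '[{"fingers":-1,"x":0,"y":-0.003,"z":0,"spin":0},{"fingers":-1,"x":0,"y":-0.006,"z":0,"spin":0},{"fingers":-1,"x":0,"y":-0.009,"z":0,"spin":0},{"fingers":-1,"x":0,"y":-0.012,"z":0,"spin":0},{"fingers":-1,"x":0,"y":-0.015,"z":0,"spin":0},{"fingers":-1,"x":0,"y":-0.018,"z":0,"spin":0},{"fingers":-1,"x":0,"y":-0.021,"z":0,"spin":0},{"fingers":-1,"x":0,"y":-0.025,"z":0,"spin":0},{"fingers":-1,"x":0,"y":-0.03,"z":0,"spin":0},{"fingers":-1,"x":0,"y":-0.04,"z":0,"spin":0}]' 20
python3 g.py
python3 -c "
import cv2
t=cv2.imread('pics/tlast.png');cv2.imwrite('pics/c6.png',cv2.resize(t[165:200,258:308],None,fx=16,fy=16,interpolation=cv2.INTER_CUBIC))"
```

```text
time_s: 34.3
ee_pos: [0.5824, -0.1679, 0.0584]
eef_rot: [-1.572, 0.0, -1.572]
force: [0.2, 0.5, -0.1]
grip_width: 0.0005
34.45 [ 0.5832 -0.1682  0.0594] [-0.12 -0.14  0.72] [-0.1  2.6 -0.4] carriage shift px 6.73
```

View pics/c6.png

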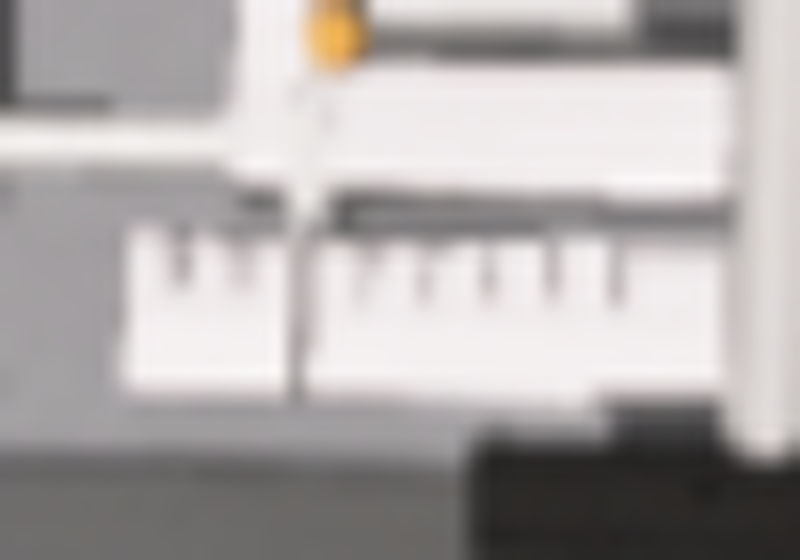

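```bash
python3 -m handwheel '[{"fingers":-1,"x":0,"y":-0.05,"z":0,"spin":0},{"fingers":-1,"x":0,"y":-0.1,"z":0,"spin":0},{"fingers":-1,"x":0,"y":-0.15,"z":0,"spin":0},{"fingers":-1,"x":0,"y":-0.2,"z":0,"spin":0},{"fingers":-1,"x":-0.04,"y":-0.2,"z":-0.02,"spin":0},{"fingers":-1,"x":-0.08,"y":-0.2,"z":-0.04,"spin":0},{"fingers":-1,"x":-0.12,"y":-0.2,"z":-0.06,"spin":0},{"fingers":-1,"x":-0.16,"y":-0.2,"z":-0.072,"spin":0},{"fingers":-1,"x":-0.2055,"y":-0.2,"z":-0.072,"spin":0},{"fingers":-1,"x":-0.2055,"y":-0.2,"z":-0.072,"spin":0}]' 20
python3 - <<'E'
from station import get_obs,cams
import numpy as np,cv2
c=cams.get_calibration("wrist");V=c['view'];R=V[:3,:3];org=-R.T@V[:3,3]
p,d=cams.camera("wrist")
o=get_obs();print(o['time_s'],o['ee_pos'],o['force'])
v,u=np.mgrid[0:400,0:640];W=(np.dstack([(u-c['cx'])/c['fx'],(v-c['cy'])/c['fy'],np.ones_like(u)])*d[...,None])@R+org
m=(W[...,2]>.22)&(W[...,2]<.25)&(p.max(2)<60)&(W[...,0]<.53)
print(m.sum(),np.percentile(W[m],[5,50,95],axis=0).round(4))
cv2.imwrite("pics/w5.png",p[:,:,::-1])
E
```

```text
time_s: 35.45
ee_pos: [0.5105, 0.0415, 0.2587]
eef_rot: [-1.57, 0.001, -1.568]
force: [0.7, -0.3, -0.2]
grip_width: 0.0003
35.5 [0.51081464 0.03949468 0.25849532] [-0.4143233  -0.67414    -0.07095361]
4265 [[ 0.5053 -0.006   0.2343]
 [ 0.5155  0.0346  0.2412]
 [ 0.5225  0.0816  0.2431]]
```

View pics/w5.png

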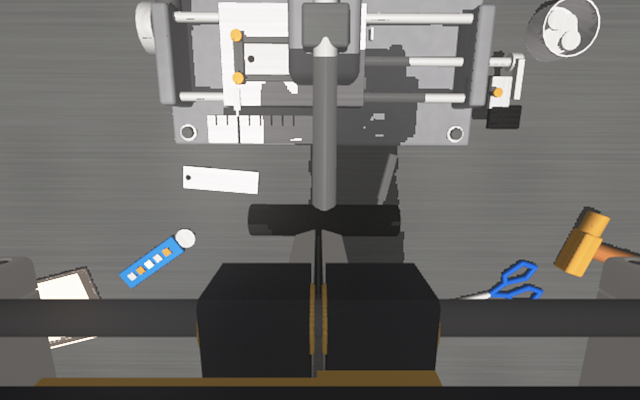

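```bash
python3 -m handwheel '[{"fingers":-1,"x":0,"y":0.012,"z":0.001,"spin":0},{"fingers":-1,"x":0,"y":0.024,"z":0.001,"spin":0},{"fingers":-1,"x":0,"y":0.032,"z":0.001,"spin":0},{"fingers":-1,"x":0,"y":0.037,"z":0.001,"spin":0},{"fingers":-1,"x":0,"y":0.043,"z":0.001,"spin":0},{"fingers":-1,"x":0,"y":0.051,"z":0.001,"spin":0},{"fingers":-1,"x":0,"y":0.059,"z":0.001,"spin":0},{"fingers":-1,"x":0,"y":0.067,"z":0.001,"spin":0},{"fingers":-1,"x":0,"y":0.072,"z":0.001,"spin":0},{"fingers":-1,"x":0,"y":0.072,"z":0.001,"spin":0}]' 20
python3 g.py
```

```text
time_s: 36.5
ee_pos: [0.5119, 0.0374, 0.186]
eef_rot: [-1.571, -0.0, -1.572]
force: [-4.4, -0.1, 5.4]
grip_width: 0.0006
36.65 [0.5121 0.0374 0.1868] [-3.86 -0.41  5.76] [5.4 5.7 6.2] carriage shift px -0.12
```

```bash
python3 -m handwheel '[{"fingers":-1,"x":0,"y":0.004,"z":0,"spin":0},{"fingers":-1,"x":0,"y":0.008,"z":0,"spin":0},{"fingers":-1,"x":0,"y":0.012,"z":0,"spin":0},{"fingers":-1,"x":0,"y":0.016,"z":0,"spin":0},{"fingers":-1,"x":0,"y":0.019,"z":0,"spin":0},{"fingers":-1,"x":0,"y":0.021,"z":0,"spin":0},{"fingers":-1,"x":0,"y":0.023,"z":0,"spin":0},{"fingers":-1,"x":0,"y":0.024,"z":0,"spin":0},{"fingers":-1,"x":0,"y":0.024,"z":0,"spin":0},{"fingers":-1,"x":0,"y":0.024,"z":0,"spin":0}]' 20
python3 g.py
```

```text
time_s: 37.65
ee_pos: [0.5131, 0.0374, 0.1634]
eef_rot: [-1.568, -0.0, -1.572]
force: [0.7, -0.9, 5.7]
grip_width: -0.0
37.8 [0.5131 0.0374 0.1634] [ 0.76 -0.71  6.93] [5.7 7.8 7.3] carriage shift px 1.36
```

```bash
python3 -m handwheel '[{"fingers":-1,"x":0,"y":0.0004,"z":0,"spin":0},{"fingers":-1,"x":0,"y":0.0008,"z":0,"spin":0},{"fingers":-1,"x":0,"y":0.0012,"z":0,"spin":0},{"fingers":-1,"x":0,"y":0.0016,"z":0,"spin":0},{"fingers":-1,"x":0,"y":0.002,"z":0,"spin":0},{"fingers":-1,"x":0,"y":0.002,"z":0,"spin":0},{"fingers":-1,"x":0,"y":0.002,"z":0,"spin":0},{"fingers":-1,"x":0,"y":0.002,"z":0,"spin":0},{"fingers":-1,"x":0,"y":0.002,"z":0,"spin":0},{"fingers":-1,"x":0,"y":0.002,"z":0,"spin":0}]' 20
python3 g.py
```

```text
time_s: 38.8
ee_pos: [0.5132, 0.0374, 0.1615]
eef_rot: [-1.567, -0.0, -1.572]
force: [1.3, -0.6, 7.8]
grip_width: 0.0005
38.95 [0.5132 0.0374 0.1615] [ 2.04 -0.67  7.52] [7.8 7.8 6.9] carriage shift px 1.41
```

```bash
python3 -m handwheel '[{"fingers":-1,"x":0,"y":0.0003,"z":0,"spin":0},{"fingers":-1,"x":0,"y":0.0006,"z":0,"spin":0},{"fingers":-1,"x":0,"y":0.0009,"z":0,"spin":0},{"fingers":-1,"x":0,"y":0.0012,"z":0,"spin":0},{"fingers":-1,"x":0,"y":0.0012,"z":0,"spin":0},{"fingers":-1,"x":0,"y":0.0012,"z":0,"spin":0},{"fingers":-1,"x":0,"y":0.0012,"z":0,"spin":0},{"fingers":-1,"x":0,"y":0.0012,"z":0,"spin":0},{"fingers":-1,"x":0,"y":0.0012,"z":0,"spin":0},{"fingers":-1,"x":0,"y":0.0012,"z":0,"spin":0}]' 20
python3 g.py
```

```text
time_s: 39.95
ee_pos: [0.5134, 0.0374, 0.1612]
eef_rot: [-1.566, 0.0, -1.572]
force: [-2.6, -0.6, 15.6]
grip_width: 0.0001
40.1 [0.5134 0.0374 0.1612] [-2.21 -0.73 15.86] [15.6 15.7 16.3] carriage shift px 1.48
```

```bash
python3 -m handwheel '[{"fingers":-1,"x":0,"y":0.0002,"z":0,"spin":0},{"fingers":-1,"x":0,"y":0.0004,"z":0,"spin":0},{"fingers":-1,"x":0,"y":0.0006,"z":0,"spin":0},{"fingers":-1,"x":0,"y":0.0008,"z":0,"spin":0},{"fingers":-1,"x":0,"y":0.0008,"z":0,"spin":0},{"fingers":-1,"x":0,"y":0.0008,"z":0,"spin":0},{"fingers":-1,"x":0,"y":0.0008,"z":0,"spin":0},{"fingers":-1,"x":0,"y":0.0008,"z":0,"spin":0},{"fingers":-1,"x":0,"y":0.0008,"z":0,"spin":0},{"fingers":-1,"x":0,"y":0.0008,"z":0,"spin":0}]' 20
python3 g.py
```

```text
time_s: 41.1
ee_pos: [0.5135, 0.0374, 0.1611]
eef_rot: [-1.566, -0.0, -1.572]
force: [-5.0, -0.2, 22.1]
grip_width: 0.0003
41.25 [0.5135 0.0374 0.161 ] [-4.94 -1.01 22.18] [22.1 21.8 22.7] carriage shift px 1.5
```

```bash
python3 -m handwheel '[{"fingers":-1,"x":0,"y":-0.004,"z":0,"spin":0},{"fingers":-1,"x":0,"y":-0.011,"z":0,"spin":0},{"fingers":-1,"x":0,"y":-0.019,"z":0,"spin":0},{"fingers":-1,"x":0,"y":-0.027,"z":0,"spin":0},{"fingers":-1,"x":0,"y":-0.035,"z":0,"spin":0},{"fingers":-1,"x":0,"y":-0.043,"z":0,"spin":0},{"fingers":-1,"x":0,"y":-0.051,"z":0,"spin":0},{"fingers":-1,"x":0,"y":-0.059,"z":0,"spin":0},{"fingers":-1,"x":0,"y":-0.066,"z":0,"spin":0},{"fingers":-1,"x":0,"y":-0.072,"z":0,"spin":0}]' 20
python3 -m handwheel '[{"fingers":-1,"x":0,"y":-0.02,"z":0,"spin":0},{"fingers":-1,"x":0,"y":-0.04,"z":0,"spin":0},{"fingers":-1,"x":0,"y":-0.05,"z":0,"spin":0},{"fingers":-1,"x":0.04,"y":-0.05,"z":0,"spin":0},{"fingers":-1,"x":0.08,"y":-0.05,"z":0,"spin":0},{"fingers":-1,"x":0.12,"y":-0.05,"z":0,"spin":0},{"fingers":-1,"x":0.15,"y":-0.05,"z":0,"spin":0},{"fingers":-1,"x":0.15,"y":-0.05,"z":0,"spin":0},{"fingers":-1,"x":0.15,"y":-0.05,"z":0,"spin":0},{"fingers":-1,"x":0.15,"y":-0.05,"z":0,"spin":0}]' 20
python3 - <<'E'
import cv2,numpy as np
from station import cams,get_obs
p,d=cams.camera("top");t=p[:,:,::-1].copy();o=get_obs();print(o['time_s'],o['ee_pos'],o['force'],d[194:199,300:312:4])
d0=np.load("pics/top0.npy");print(d0[194:199,300:312:4])
a=cv2.resize(t[165:200,258:308],None,fx=10,fy=10,interpolation=cv2.INTER_CUBIC)
b=cv2.resize(t[110:230,235:415],(500,333),interpolation=cv2.INTER_CUBIC)[:240]
b=cv2.resize(t[110:200,235:415],(500,250))
cv2.imwrite("pics/fin.png",np.vstack([a,b]))
E
```

```text
time_s: 42.25
ee_pos: [0.5118, 0.0376, 0.2307]
eef_rot: [-1.572, 0.0, -1.572]
force: [-0.6, 0.2, -0.3]
grip_width: 0.0003
time_s: 43.25
ee_pos: [0.5119, -0.1115, 0.2802]
eef_rot: [-1.571, 0.0, -1.571]
force: [0.2, -0.7, 0.1]
grip_width: 0.0005
43.3 [ 0.5119139  -0.11143642  0.28032852] [0.30791536 0.03675143 0.01695472] [[1.2241172 1.2211629 1.2235456]
 [1.221754  1.2228613 1.2219833]
 [1.223775  1.225059  1.2234805]
 [1.2258066 1.2263901 1.2285442]
 [1.2209772 1.2243521 1.2229401]]
[[1.224082  1.2245588 1.2218778]
 [1.221869  1.2218128 1.2216643]
 [1.2217594 1.2241958 1.2229565]
 [1.2227768 1.2254328 1.2246541]
 [1.2236488 1.2261782 1.2284223]]
```

View pics/fin.png

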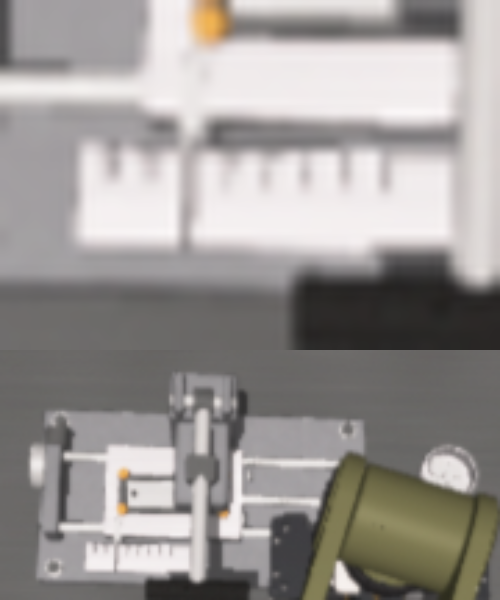

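The final view shows the pointer on the long mark (column 188 of the enlarged crop). The handle is back up at its original depth, and the arm is clear of everything.

```bash
python3 -c "
from station import workorder
print(workorder.hand_in())"
```

```text
the job is handed in; nothing more can be done
None
```

The tag is stamped with the carriage pointer on the long mark, and the job was handed in at about 43 s of robot time.

- **Lever strokes:** The pointer started two notches short, so I made two full strokes. Each went down to the felt stop at about 7 N, then all the way up. The pictures after each stroke showed the pointer one notch short, then on the long mark.
- **Handle:** I pushed it down once, about 62 mm by the arm's reading, until it met the hard stop at 22–23 N. I then let it come up again.
- **Last checks:** The final picture shows the pointer still on the long mark, and the handle's depth reading matches the one at the start. The arm is clear, with no force on the tool.

Three readings did not agree with expectation:

- **Fingertips:** When shut, they measured about 20 mm above the reported TCP, where the data sheet puts them 19 mm beyond it. My first descents therefore stopped in free air. I corrected this from the wrist camera's depth picture.
- **Carriage tracker:** My image tracker was unreliable after the second stroke because the screw left its window. I judged the last notch from the picture instead.
- **Loose items:** I did not check them one by one at the end. The only force readings above noise came while I was pressing the lever and the handle.

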